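# Mark a silver blank in the toggle-clamp jig

## Robot

A 7-joint arm with a two-finger parallel gripper is mounted at the origin on the work surface. World frame = base frame: x ahead of the robot, y to its left, z up, the work surface at z = 0. Lengths are in m, angles in rad, forces in N, time in s.
With the tool pointing down it reaches from about 0.375 to 0.925 m from the base axis. Payload 3.1 kg.
Tool frame: the origin (TCP) lies midway between the tips of the shut fingers; the grasp point (between the pads) lies 19 mm behind it; z points along the fingers, y is the line along which they close (so a half turn about z gives the same grasp; the last joint's range is limited). The gripper opens to 85 mm and grips with 20 to 120 N. Pads are 22 mm wide; open, the fingers measure 114 mm over their backs; the gripper's body (76 mm by 85 mm) begins 54 mm behind the grasp point. The pads swing forward as they close: fully open they stand 13 mm farther back than shut.
Start: joints at [-1.397, 0.383, 0.044, 1.598, -0.018, 1.161, -0.05], TCP at [0.174, 0.626, 0.231] pointing down, gripper open.
Joint ranges: [-2.61, 2.61], [-0.41, 2.15], [-1.48, 1.57], [0, 2.5], [-1.57, 4.71], [0.05, 1.97], [-2.85, 2.85]. Speed limits (rad/s): [2.79, 2.79, 3.14, 3.14, 3.14, 3.14, 3.14].

## Interface

Orientations are given as a unit quaternion [w, x, y, z].
In Python, from cell import manip gives the robot as it stands. The module is installed in compiled form; this text tells all that it offers.
- The arm moves only by the shell command python3 -m creep 'ROWS' [FORCE]. ROWS is a JSON object of lists of equal length, an entry for each row: "translation": the shift along the world's x, y, z in units of 40 mm (1.0 is 40 mm), a list of three; "roll": the turn about the world's z in units of 10 degrees (1.0 is 10 degrees); "jaw": the opening, from 0 (shut) to 1 (fully open). A call has exactly 10 rows; each row shifts and turns the commanded pose from where the row before left it; what a row does not reach is not made up. A row lasts 1/8 s, in which the tool goes at most 62.5 mm and 10.7 degrees, less where a joint would pass 70% of its speed; a pose out of reach is approached as far as the arm can. A call is refused whole if a number of a shift passes 1 or a number of a turn 1, either way. A call with a gripper value outside its range is refused whole. The fingers move at their own pace and stop on an object; FORCE is the grip in N (left out, the last holds). Time passes only in rows, so rows that do not move let the fingers close, or fill a call up. It gives the time, the measured TCP pose, the force, the opening and the grip force at its end, in the units of the state.
- manip.read_state(): the state, without advancing time (a new reading comes with each control period).
- manip.read_camera(name): name is "scene" or "side" or "wrist"; returns a dict with "pixels" (420x560x3 uint8, blue, green, red), "K" (3x3 intrinsics, pixels), "world_to_cam" (4x4, takes a point from world to camera coordinates). Camera axes: x right, y up, looking along -z (the intrinsics and any distortion apply to the point x, -y, -z); pixel columns grow to the right and rows downward; lengths in m; the calibration is good to about 2 mm. A picture is of the moment at which its call begins. There is no depth.
- manip.job_done(): hands the job in; it is judged then, once.
Trained networks look in the newest picture that a camera, given by its name, has taken for a name from the list of things; names that differ only in an ending like _2 or _b are one class to them, and where a whole thing is asked for, a point or a joint stands for the part that bears it (a point fixed in the world has none). Each returns a list of dicts, best first, with "score" (0 to 1); they miss things now and then, are a little off and sometimes report something else, mostly with a low value. They report only what shows in the picture. A call takes as long as a camera call. They do not tell look-alikes from the thing itself.
- manip.spot_in(camera, query): "box" ([centre column, centre row, width, height] in pixels, round what is visible of it).
The state is a dict: "t": time; "q": joint angles; "joint_vel": joint speeds; "joint_efforts": joint torques, N m; "position": TCP position; "tcp_rot": TCP orientation; "force": force on the tool from outside, world axes, zero at the start; "ft_torque": the same for the moment, N m; "grip_width": finger opening in m; "grip_force": force on a finger pad.
Only numpy, scipy, OpenCV 4.12 (cv2) and the standard library are available. Lean on these libraries where they do the work, as an engineer would, in place of code of your own. Each camera call takes 0.05 s, during which the arm holds its last target. There are 200 camera calls.

## Task

Take the larger blank, the one with a raised panel on one face, from the wooden rack and lay it flat, panel up, between the dowel pins of the marking jig, down on its anvil. Swing the toggle clamp over centre until its marking tip bears on the panel, leave it clamped for about a second, then swing the clamp back fully open, leaving the blank lying in the nest. Do not disturb the other things on the bench.

Things in the scene. Friction and masses are not known exactly. Their poses are not given: they have to be found in the camera images.
- blank: larger steel blank, the workpiece: plate 44 (x) x 100 (y) x 8 thick with a raised panel 28 x 84 x 3 centred on one face (11 in all), 0.33 kg. Origin: centre of the plain underside; z points out of the panel face. It starts on a long edge in one of the two rack slots, z level along the rack's +x (away from the robot), origin 32 and top edge 54 above the bench
- rack: wooden rack fixed to the bench, base 150 (x) x 90 (y) x 10; origin under its centre. Two slots run along its y at x = -32 and +32, each 14 wide, in two rails at y = -32 and +32 (12 wide in y, tops 30 above the bench); slot floors 10 above the bench, open between the rails
- jig: marking jig fixed to the bench: steel base plate 190 x 130 x 8 reaching from x = -60 to +130 and y = -65 to +65. Origin on the bench, under the middle of the nest; the clamp stands at its +x side
- nest (a point): centre of the anvil's top in the jig, 20 above the bench; axes as the jig's. Anvil 36 (x) x 96 (y). The blank lies on it, long side along y, either way round, between eight round-topped dowel pins 6 thick standing 7 above the anvil: at x = +-27, y = +-40 and at x = +-10, y = +-55, so about 2 is free on each side
- clamp (a joint): angle of the toggle clamp arm: 0 = fully open (stands up, leaning 10 degrees back past upright); grows as it swings down towards the jig's -x; 1.75 = level, tip bearing on a blank in the nest; 1.81 = stop, nest empty. A spring makes it bistable: dead centre at about 1.15, beyond it springs shut, before it springs open. Takes about 5 N at the knob
- clamp_pivot (a point): hinge axis of the clamp arm: it runs along the jig's y, 85 from the nest centre towards the jig's +x, 52 above the bench; the bracket around it is 30 (x) x 40 (y), 60 high
- clamp_knob (a point): centre of the black ball knob, 28 across, at the end of the clamp arm, 140 from the pivot; it can be held from above with the fingers closing along the jig's y, and turns between them. Shut, it is 55 from the nest centre towards the jig's -x and 52 above the bench
- pad: marking tip on the clamp arm: steel foot 16 across on a spindle, 85 from the pivot; its underside is 21 below the arm's centre line. Origin on the arm's centre line
- pitch_bowl: bystander: iron bowl of pitch 192 across, 77 high, fixed
- small_blank: bystander: a smaller plain steel blank, 36 x 80 x 9, flat on both faces, standing on its long edge in the rack's other slot
- awl: bystander: wooden-handled awl lying on the bench, about 97 long, 30 high; origin under the joint of handle and blade
- disc: bystander: steel disc 32 across, 4 thick
- hammer: bystander: chasing hammer lying on the bench; origin under its middle
- bangle: bystander: brass bangle 66 across, 8 high
- jar: bystander: amber jar 56 across, 60 high
- punch: bystander: steel punch rod 100 long, 10 thick, lying
Not all that is in view belongs to the job. Leave any black look-alike of the blank alone. What is shaped like the jig but purple is not meant.

How it is judged:
On the way, in this order (a step that is already met when the one before it is completed fails the run):
1. the blank lies panel up in the nest on the anvil (within 8 mm of centre, 4 mm of height, 0.08 rad of level, 0.12 rad of square), with the clamp open and the fingers off it (horizontal distance between blank and nest below 0.008 m and z of blank in the frame of nest between -0.003 and 0.004 m and angle between blank's own z axis and vertical below 0.08 rad and angle between the x axis of blank and the x axis of nest, either way round below 0.12 rad and value of joint clamp below 0.3 rad and contact force between the fingers and blank below 0.1 N), for 0.1 s.
2. the clamp is over centre (joint above 1.65) and its tip bears on the seated blank with more than 3 N for 0.5 s (horizontal distance between blank and nest below 0.008 m and z of blank in the frame of nest between -0.003 and 0.004 m and angle between blank's own z axis and vertical below 0.08 rad and angle between the x axis of blank and the x axis of nest, either way round below 0.12 rad and value of joint clamp above 1.65 rad and contact force between pad and blank above 3 N), for 0.5 s.
At the end, for the whole second after the job is handed in: The clamp is back open (joint below 0.15) and the blank lies at rest in the nest, panel up: within 8 mm of its centre, 4 mm of the anvil's top, 0.08 rad of level and 0.12 rad of square to the jig (horizontal distance between blank and nest below 0.008 m and z of blank in the frame of nest between -0.003 and 0.004 m and angle between blank's own z axis and vertical below 0.08 rad and angle between the x axis of blank and the x axis of nest, either way round below 0.12 rad and value of joint clamp below 0.15 rad and linear speed of blank below 0.02 m/s); the robot touches nothing.
It fails at once if the smaller blank is moved more than 30 mm (distance of small_blank from where it was at the start of the episode above 0.03 m).
It fails at once if another thing on the bench (awl, disc, hammer, bangle, jar, punch) is moved more than 30 mm (distance of any of awl, disc, hammer, bangle, jar, punch from where it was at the start of the episode above 0.03 m).
It also fails if it takes over 72 s, if anything falls off the work surface, if the arm or the gripper's body presses on something with over 40 N, if the wrist force passes 120 N, or if a joint passes its speed limit or range.

## Working session

There is one attempt and no reset: what is moved stays moved. The work goes in short steps, Python scripts to look and compute and a shell command to move; the robot and the scene stay as the last step left them, time stands still between calls to the robot, and variables do not carry over. Pictures are saved under pics/ and viewed, at most 10 in all, crops included, and the job is handed in when it is done.

```bash
mkdir -p pics; cat > h.py <<'E'
import numpy as np, cv2
from cell import manip
def cam(n):
    c=manip.read_camera(n); return np.array(c["pixels"]),np.array(c["K"]),np.array(c["world_to_cam"]),c
def ray(K,T,uv,z):
    d=np.linalg.inv(K)@np.array([uv[0],uv[1],1.]); d=np.array([d[0],-d[1],-d[2]])
    R=T[:3,:3]; o=-R.T@T[:3,3]; d=R.T@d; return o+d*(z-o[2])/d[2]
def proj(K,T,p):
    p=np.atleast_2d(p); c=p@T[:3,:3].T+T[:3,3]; c=c*[1,-1,-1]; q=c@K.T; return q[:,:2]/q[:,2:]
E
python3 - <<'E'
from h import *
ims=[]
for n in("scene","side"):
    im,K,T,c=cam(n); cv2.imwrite(f"pics/{n}0.png",im); print(n,c.keys(),K.tolist(),np.round(T,4).tolist())
    for q in("blank","rack","jig","clamp_knob","small_blank","pad"):
        print(q,[(np.round(d["box"]).tolist(),round(d["score"],2)) for d in manip.spot_in(n,q)][:4])
s=manip.read_state();print(s)
E
```

```text
scene dict_keys(['pixels', 'K', 'world_to_cam']) [[432.3828672615643, 0.0, 288.40385295979627], [0.0, 432.3828672615643, 208.37730819105693], [0.0, 0.0, 1.0]] [[-0.5311, 0.8473, 0.0055, 0.1943], [-0.5118, -0.3259, 0.7949, 0.1602], [0.6753, 0.4194, 0.6067, -1.4426], [0.0, 0.0, 0.0, 1.0]]
blank [([401.0, 232.0, 21.0, 36.0], 0.75), ([345.0, 307.0, 32.0, 42.0], 0.6)]
rack [([354.0, 310.0, 79.0, 62.0], 0.63), ([368.0, 292.0, 30.0, 34.0], 0.31)]
jig [([245.0, 148.0, 68.0, 68.0], 0.72), ([173.0, 214.0, 92.0, 79.0], 0.69)]
clamp_knob [([144.0, 199.0, 33.0, 53.0], 0.9), ([222.0, 134.0, 24.0, 49.0], 0.6)]
small_blank []
pad []
side dict_keys(['pixels', 'K', 'world_to_cam']) [[456.75702937372387, 0.0, 280.14121992220083], [0.0, 456.75702937372387, 210.29414052021568], [0.0, 0.0, 1.0]] [[-0.9984, -0.0565, 0.0049, 0.4577], [0.0432, -0.7017, 0.7111, -0.081], [-0.0368, 0.7102, 0.703, -1.1817], [0.0, 0.0, 0.0, 1.0]]
blank [([356.0, 331.0, 36.0, 40.0], 0.9), ([217.0, 317.0, 24.0, 48.0], 0.73), ([249.0, 152.0, 72.0, 79.0], 0.64)]
rack [([228.0, 332.0, 78.0, 60.0], 0.66), ([309.0, 302.0, 27.0, 24.0], 0
[... 267 characters left out ...]
.7, 'q': array([-1.39677632,  0.3828577 ,  0.04390817,  1.59785537, -0.01781857,
        1.16121655, -0.04991951]), 'joint_vel': array([ 0.00022577,  0.00014205,  0.00043282,  0.00062369,  0.00058402,
        0.00066275, -0.00015362]), 'joint_efforts': array([ 5.79977877e-04, -4.33294916e+01,  1.02348715e+00, -2.49840420e+01,
        1.06787847e-02,  1.91027284e-03, -1.71141198e-05]), 'position': array([0.17452711, 0.62615675, 0.23131744]), 'tcp_rot': array([2.89550939e-05, 1.35466183e-01, 9.90781970e-01, 2.53276706e-05]), 'force': array([-0.10526133, -0.24637314, -0.12179551]), 'ft_torque': array([-0.00389624,  0.01687275,  0.00697753]), 'grip_force': 0.0, 'grip_width': 0.08540258438394951}
```

View pics/scene0.png

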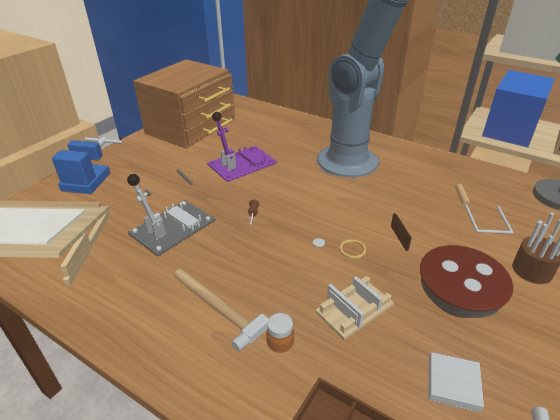

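View pics/side0.png

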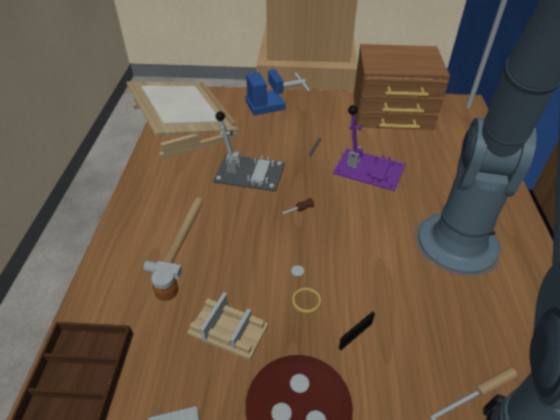

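Candidates for the blank: the left plate in the rack, scene (345,305) / side (215,316); the right plate in the rack, scene (368,292) / side (241,327), probably the small blank; the black look-alike, scene (401,232) / side (356,331). The left rack plate looks the larger, so I'll check it in a crop. The grey jig is at scene (173,220) and side (250,172); the purple one at scene (242,160) is not meant.

```bash
python3 - <<'E'
from h import *
a=cv2.imread("pics/scene0.png");b=cv2.imread("pics/side0.png")
z=lambda i,x,y,w,h:cv2.resize(i[y:y+h,x:x+w],(400,300),interpolation=cv2.INTER_CUBIC)
o=np.vstack([np.hstack([z(a,310,268,92,69),z(b,182,287,92,69)]),np.hstack([z(a,120,165,104,78+10)[:,:],z(b,205,105,88,88)])])
cv2.imwrite("pics/crop1.png",o)
E
```

```text
(no output)
```

View pics/crop1.png

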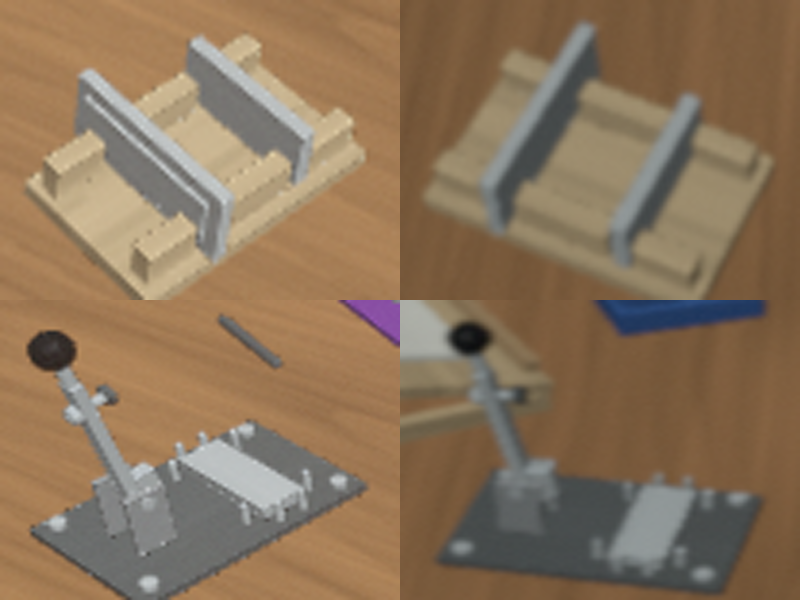

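Confirmed: the left rack plate has the raised panel on its face away from the robot, and the right one is plain and smaller. The clamp is open. Next I fit the poses of the blank, small blank and jig from the corner pixels.

```bash
cat > fit.py <<'E'
from h import *
from scipy.optimize import least_squares
def fit(obs,x0):  # obs: list of (K,T,model pts,pixels)
    def w(p,m):
        c,s=np.cos(p[2]),np.sin(p[2]); m=np.array(m); return np.c_[p[0]+c*m[:,0]-s*m[:,1],p[1]+s*m[:,0]+c*m[:,1],m[:,2]]
    f=lambda p:np.concatenate([(proj(K,T,w(p,m))-np.array(u)).ravel() for K,T,m,u in obs])
    r=least_squares(f,x0,loss='soft_l1'); return r.x,np.sqrt(np.mean(r.fun**2)*2 if 0 else np.mean(f(r.x)**2))
E
python3 - <<'E'
from fit import *
_,K1,T1,_=cam("scene");_,K2,T2,_=cam("side")
a=lambda P:[(310+x/4.348,268+y/4.348) for x,y in P]
b=lambda P:[(182+(x-400)/4.348,287+y/4.348) for x,y in P]
def blank(l,t,z): return [(t,-l/2,z),(0,-l/2,z),(t,l/2,z),(0,l/2,z)]
# origin=plain face centre; +x panel side
p,e=fit([(K1,T1,blank(.1,.008,.054),a([(80,75),(92,68),(218,205),(231,200)])),(K2,T2,blank(.1,.008,.054),b([(580,22),(597,28),(485,180),(497,185)]))],[.6,.2,0]);print("blank",p,e)
p,e=fit([(K1,T1,blank(.08,.009,.046),a([(190,45),(202,38),(297,140),(311,132)])),(K2,T2,blank(.08,.009,.046),b([(683,95),(698,98),(614,230),(628,237)]))],[.6,.2,0]);print("small",p,e)
c=lambda P:[(120+x/3.846,165+(y-300)/3.409) for x,y in P]
d=lambda P:[(205+(x-400)/4.545,105+(y-300)/3.409) for x,y in P]
p,e=fit([(K1,T1,[(.13,-.065,.008),(-.06,-.065,.008),(-.06,.065,.008)],c([(32,533),(252,420),(367,488)])),(K2,T2,[(.13,-.065,.008),(.13,.065,.008),(-.06,-.065,.008),(-.06,.065,.008)],d([(495,470),(437,562),(762,495),(722,592)]))],[.6,-.3,0]);print("jig",p,e)
for n,u in [("hammerhd",(165,268)),("hammerend",(198,203)),("disc",(297,271)),("bangle",(306,300)),("jar",(163,285)),("awl",(298,207)),("black",(357,332)),("punch",(315,146)),("bowl",(299,400))]:
    print(n,np.round(ray(K2,T2,u,.01)[:2],3))
E
```

```text
blank [ 0.58111282  0.27837575 -0.37753608] 0.9492959538040553
small [ 0.52063698  0.30415146 -0.34217956] 1.0391022755900194
jig [ 0.53044866 -0.23265631 -0.13937916] 0.8290684843013609
hammerhd [0.729 0.138]
hammerend [ 0.692 -0.092]
disc [0.411 0.128]
bangle [0.388 0.21 ]
jar [0.722 0.188]
awl [ 0.415 -0.093]
black [0.277 0.285]
punch [ 0.369 -0.374]
bowl [0.397 0.439]
```

```bash
python3 -m creep '{"translation":[[1,-0.85,0],[1,-0.85,0],[1,-0.85,0],[1,-0.85,0],[1,-0.85,0],[1,-0.85,0],[1,-0.85,0],[1,-0.85,0],[1,-0.85,0],[1,-0.85,0]],"roll":[-0.95,-0.95,-0.95,-0.95,-0.95,-0.95,-0.95,-0.95,-0.95,-0.95],"jaw":[0.5,0.5,0.5,0.5,0.5,0.5,0.5,0.5,0.5,0.5]}' 40; python3 - <<'E'
from h import *
im,K,T,_=cam("wrist");cv2.imwrite("pics/w1.png",im);np.savez("w1.npz",K=K,T=T)
print(manip.read_state()["position"],manip.read_state()["tcp_rot"])
E
```

```text
t: 2.05
position: [0.5756, 0.2853, 0.2316]
tcp_rot: [-0.0, 0.823, 0.567, 0.0]
force: [1.6, 0.9, 0.7]
grip_width: 0.0425
grip_force: 0.0
[0.58216697 0.27611993 0.2320953 ] [0.00435386 0.82754123 0.56138602 0.00151339]
```

View pics/w1.png

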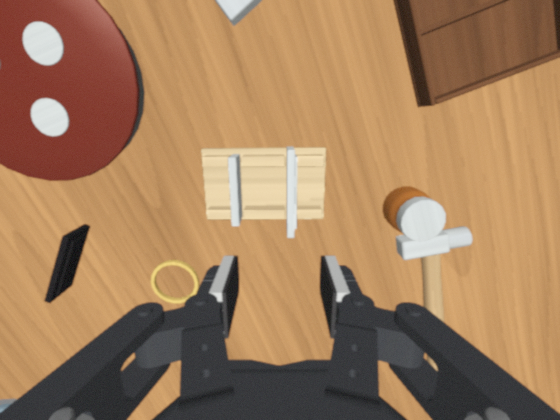

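The wrist picture shows the large blank's top edge as a strip from (291,147) to (291,238), and the small blank at column 235. The arm was still settling, so I take another picture and measure the strips by segmentation.

```bash
python3 - <<'E'
from h import *
for k in range(4): im,K,T,_=cam("wrist")
cv2.imwrite("pics/w2.png",im)
s=manip.read_state();print(s["position"],s["tcp_rot"],s["t"])
hsv=cv2.cvtColor(im,cv2.COLOR_BGR2HSV)
m=((hsv[...,1]<50)&(hsv[...,2]>120)).astype(np.uint8)
n,l,st,ce=cv2.connectedComponentsWithStats(m)
for i in range(1,n):
    if st[i,4]>150:
        ys,xs=np.where(l==i);r=cv2.minAreaRect(np.c_[xs,ys].astype(np.float32));bx=cv2.boxPoints(r)
        print(st[i],np.round(r[0],1),np.round(r[1],1))
        for z in (.046,.054):
            w=np.array([ray(K,T,q,z)[:2] for q in bx]);e1=w[1]-w[0];e2=w[2]-w[1];L=e1 if np.hypot(*e1)>np.hypot(*e2) else e2
            print("  z",z,w.mean(0).round(4),np.hypot(*e1).round(4),np.hypot(*e2).round(4),"dir",np.degrees(np.arctan2(L[1],L[0])).round(2)%180)
E
```

```text
[0.57420444 0.28655631 0.2311229 ] [-4.51788795e-04  8.21880381e-01  5.69659919e-01 -1.06240499e-04] 2.3
[216   0  44  24 544] [237.5  11.5] [23. 43.]
  z 0.046 [0.6    0.4606] 0.0404 0.0189 dir 159.26
  z 0.054 [0.6001 0.4581] 0.0394 0.0184 dir 159.26
[  21   19   42   45 1424] [41.5 41. ] [47.4 37.5]
  z 0.046 [0.4116 0.505 ] 0.0383 0.0383 dir 111.62
  z 0.054 [0.4163 0.5014] 0.0373 0.0374 dir 111.62
[  30   96   38   39 1162] [ 48.5 115. ] [38. 37.]
  z 0.046 [0.3787 0.4442] 0.0379 0.0386 dir 57.150000000000006
  z 0.054 [0.3842 0.4421] 0.037 0.0376 dir 57.150000000000006
[286 146  12  92 950] [291.5 191.5] [91. 11.]
  z 0.046 [0.587  0.2753] 0.0118 0.1056 dir 70.3
  z 0.054 [0.5874 0.2773] 0.0115 0.103 dir 70.3
[227 153  15  73 843] [234.2 189. ] [72.1 12.4]
  z 0.046 [0.5281 0.3017] 0.0135 0.083 dir 69.45
  z 0.054 [0.5299 0.3031] 0.0132 0.081 dir 69.45
[ 396  196   76   64 3095] [430.4 224. ] [60.2 75.7]
  z 0.046 [0.7257 0.1824] 0.0832 0.0772 dir 171.24
  z 0.054 [0.7227 0.1867] 0.0812 0.0753 dir 171.24
[209 256  25  46 521] [220.2 277.3] [15.  47.5]
  z 0.046 [0.4676 0.2058] 0.0667 0.018 dir 53.13
  z 0.054 [0.4709 0.2095] 0.0651 0.0175 dir 53.13
[325 256  25  46 516] [337.8 277.3] [47.5 15. ]
  z 0.046 [0.604 0.154] 0.018 0.0668 dir 85.38
  z 0.054 [0.604 0.159] 0.0175 0.0651 dir 85.38
```

```bash
python3 -m creep '{"translation":[[0.31,-0.25,0],[0,0,-0.9],[0,0,-0.9],[0,0,-0.9],[0,0,-0.9],[0,0,-0.8],[0,0,-0.5],[0,0,-0.25],[0,0,0],[0,0,0]],"roll":[0.08,0,0,0,0,0,0,0,0,0],"jaw":[0.5,0.5,0.5,0.5,0.5,0.5,0.5,0.5,0.5,0.5]}' 40; python3 - <<'E'
from h import *
im,K,T,_=cam("wrist")
cv2.imwrite("pics/w3.png",im)
s=manip.read_state();print(s["position"],s["tcp_rot"],s["force"])
E
```

```text
t: 3.55
position: [0.5881, 0.2767, 0.0267]
tcp_rot: [0.0, 0.818, 0.575, 0.001]
force: [0.9, -0.1, -0.1]
grip_width: 0.0424
grip_force: 0.0
[0.58811582 0.27665837 0.02680119] [1.18702858e-04 8.18018689e-01 5.75189901e-01 1.41038328e-03] [0.09374069 1.89626697 1.40940924]
```

View pics/w3.png

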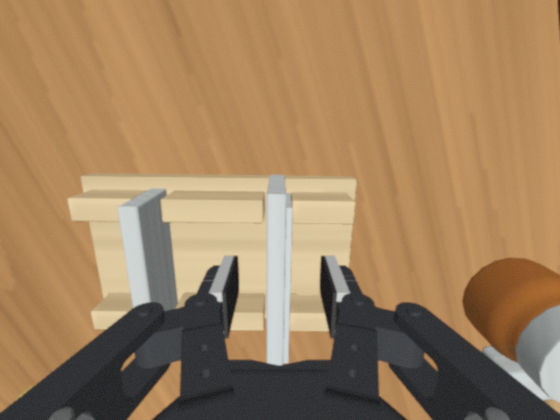

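The open fingers straddle the large blank (strip at column 280, about midway between the fingers at 230 and 330), and the small blank at column 150 is clear. I close and lift.

```bash
python3 -m creep '{"translation":[[0,0,0],[0,0,0],[0,0,0],[0,0,0],[0,0,0.4],[0,0,0.8],[0,0,0.8],[0,0,0.5],[0,0,0],[0,0,0]],"roll":[0,0,0,0,0,0,0,0,0,0],"jaw":[0,0,0,0,0,0,0,0,0,0]}' 60
```

```text
t: 4.85
position: [0.5854, 0.2758, 0.1237]
tcp_rot: [-0.0, 0.818, 0.575, -0.002]
force: [-0.3, 0.0, -3.6]
grip_width: 0.0099
grip_force: 59.6
```

```bash
python3 -m creep '{"translation":[[-0.06,-0.9,0],[-0.06,-0.9,0],[-0.06,-0.9,0],[-0.06,-0.9,0],[-0.06,-0.9,0],[-0.06,-0.7,0],[-0.04,-0.4,-0.2],[0,0,-0.8],[0,0,-0.8],[0,0,-0.4]],"roll":[0.2,0.2,0.2,0.2,0.2,0.2,0,0,0,0],"jaw":[0,0,0,0,0,0,0,0,0,0]}'
python3 -m creep '{"translation":[[0,0,-0.3],[0,0,-0.1],[0,0,-0.05],[0,0,-0.05],[0,0,0],[0,0,0],[0,0,0],[0,0,0],[0,0,0],[0,0,0]],"roll":[0,0,0,0,0,0,0,0,0,0],"jaw":[0,0,0,0,0,0,0,0,0,0]}'
```

```text
t: 6.1
position: [0.5683, 0.0529, 0.034]
tcp_rot: [-0.002, 0.753, 0.658, -0.002]
force: [-0.7, -0.2, -3.1]
grip_width: 0.0099
grip_force: 59.5
t: 7.35
position: [0.5709, 0.0521, 0.0173]
tcp_rot: [-0.0, 0.753, 0.658, -0.0]
force: [-0.4, 1.2, -3.6]
grip_width: 0.0095
grip_force: 59.5
```

```bash
python3 -m creep '{"translation":[[0,0,-0.03],[0,0,0],[0,0,0],[0,0,0],[0,0,0],[0,0,0.5],[0,0,0.5],[0,0,0.5],[0,0,0.3],[0,0,0]],"roll":[0,0,0,0,0,0,0,0,0,0],"jaw":[0,0,0.3,0.3,0.3,0.3,0.3,0.3,0.3,0.3]}'
python3 - <<'E'
from h import *
im,K,T,_=cam("wrist");b,_,_,_=cam("side")
cv2.imwrite("pics/c2.png",np.hstack([cv2.resize(im,(400,300)),cv2.resize(b[190:290,180:313],(400,300))]))
E
```

```text
t: 8.6
position: [0.5721, 0.0524, 0.0898]
tcp_rot: [0.001, 0.753, 0.658, 0.001]
force: [-0.0, -0.0, -1.0]
grip_width: 0.0254
grip_force: 0.0
```

View pics/c2.png

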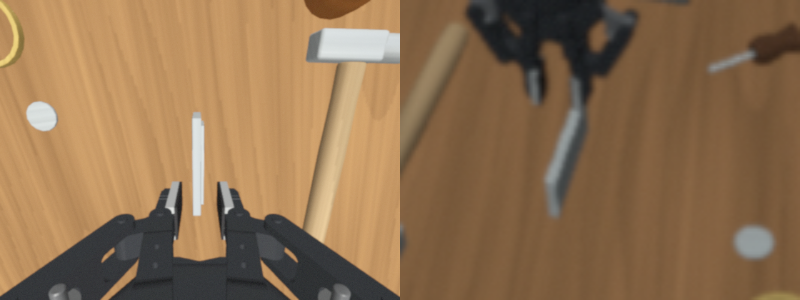

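The blank stands on edge, panel to the right in the wrist view, i.e. away from the robot. I push it over towards the robot with the shut fingers from the panel side.

```bash
python3 -m creep '{"translation":[[0.4,-0.05,0],[0.4,-0.05,0],[0,0,0],[0,0,-0.6],[0,0,-0.6],[0,0,-0.2],[0,0,0],[-0.2,0.03,0],[-0.2,0.03,0],[-0.2,0.03,0]],"roll":[0,0,0,0,0,0,0,0,0,0],"jaw":[0,0,0,0,0,0,0,0,0,0]}'
python3 -m creep '{"translation":[[-0.2,0.03,0],[-0.2,0.03,0],[-0.2,0.03,0],[0,0,0],[0,0,0],[0,0,1],[0,0,1],[0,0,1],[-0.5,0,0.5],[0,0,0]],"roll":[0,0,0,0,0,0,0,0,0,0],"jaw":[0,0,0,0,0,1,1,1,1,1]}'
cat > seg.py <<'E'
from h import *
import sys
for k in range(3): im,K,T,_=cam("wrist")
cv2.imwrite(f"pics/{sys.argv[1]}.png",im)
s=manip.read_state();print(s["position"],s["tcp_rot"],s["t"])
hsv=cv2.cvtColor(im,cv2.COLOR_BGR2HSV)
m=((hsv[...,1]<50)&(hsv[...,2]>120)).astype(np.uint8)
n,l,st,ce=cv2.connectedComponentsWithStats(m)
for i in range(1,n):
    if st[i,4]>800:
        ys,xs=np.where(l==i);r=cv2.minAreaRect(np.c_[xs,ys].astype(np.float32));bx=cv2.boxPoints(r)
        z=float(sys.argv[2]);w=np.array([ray(K,T,q,z)[:2] for q in bx]);e1=w[1]-w[0];e2=w[2]-w[1];L=e1 if np.hypot(*e1)>np.hypot(*e2) else e2
        print(st[i],w.mean(0).round(4),np.hypot(*e1).round(4),np.hypot(*e2).round(4),"dir",np.degrees(np.arctan2(L[1],L[0])).round(2)%180)
E
python3 seg.py w5 .008
```

```text
t: 9.95
position: [0.5786, 0.052, 0.0327]
tcp_rot: [0.0, 0.753, 0.658, 0.001]
force: [-0.6, -0.0, -0.3]
grip_width: -0.0002
grip_force: 0.0
t: 11.2
position: [0.5358, 0.0553, 0.1739]
tcp_rot: [0.0, 0.754, 0.657, 0.002]
force: [-0.4, -0.3, 0.2]
grip_width: 0.0857
grip_force: 0.0
[0.53476164 0.0553209  0.17127387] [-1.12195507e-04  7.53392411e-01  6.57571055e-01 -4.10818315e-04] 11.35
[ 462    0   67   34 1579] [0.748  0.1913] 0.058 0.0264 dir 172.24
[ 428   60  111   34 3126] [0.7407 0.1427] 0.102 0.0295 dir 172.24
[ 264  145   45   93 3935] [0.5426 0.056 ] 0.0442 0.0996 dir 83.91
```

View pics/w5.png

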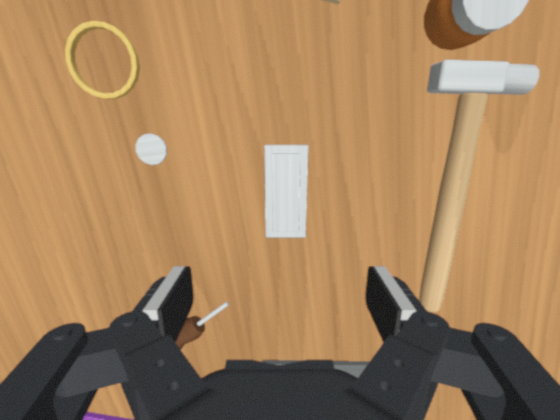

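Toppled cleanly: the blank lies flat, panel up, at pixel (286,191). I grasp it across its 44 mm width.

```bash
python3 -m creep '{"translation":[[0.2,0.02,-0.5],[0,0,-0.9],[0,0,-0.9],[0,0,-0.8],[0,0,-0.6],[0,0,-0.3],[0,0,-0.15],[0,0,-0.05],[0,0,0],[0,0,0]],"roll":[0,0,0,0,0,0,0,0,0,0],"jaw":[0.75,0.75,0.75,0.75,0.75,0.75,0.75,0.75,0.75,0.75]}' 60
```

```text
t: 12.6
position: [0.5436, 0.0563, 0.0049]
tcp_rot: [0.0, 0.753, 0.658, 0.001]
force: [-1.3, -0.2, 0.3]
grip_width: 0.0638
grip_force: 0.0
```

```bash
python3 -m creep '{"translation":[[0,0,-0.05],[0,0,-0.05],[0,0,-0.05],[0,0,0],[0,0,0],[0,0,0],[0,0,0],[0,0,0],[0,0,0],[0,0,0]],"roll":[0,0,0,0,0,0,0,0,0,0],"jaw":[0.7,0.65,0.6,0.5,0.45,0.4,0.4,0.4,0.4,0.4]}' 60
```

```text
t: 13.85
position: [0.5435, 0.0562, -0.0014]
tcp_rot: [0.0, 0.753, 0.658, 0.0]
force: [-0.3, 0.0, 5.5]
grip_width: 0.0421
grip_force: 62.2
```

```bash
python3 -m creep '{"translation":[[0,0,0.5],[0,-0.3,0.9],[-0.05,-0.6,0.9],[-0.05,-0.7,0.9],[-0.05,-0.9,0.7],[-0.05,-1,0.4],[-0.05,-1,0],[-0.05,-1,0],[-0.04,-1,0],[0,-0.7,0]],"roll":[0,0,0,0,0,0,0,0,0,0],"jaw":[0.3,0.3,0.3,0.3,0.3,0.3,0.3,0.3,0.3,0.3]}' 60
python3 seg.py w6 .02
```

```text
t: 15.1
position: [0.5273, -0.2339, 0.1699]
tcp_rot: [-0.001, 0.754, 0.657, -0.001]
force: [0.4, -0.3, -2.9]
grip_width: 0.0422
grip_force: 62.2
[ 0.52732143 -0.2341188   0.16994498] [-3.45894901e-04  7.54984830e-01  6.55741637e-01 -8.31989537e-04] 15.25
[  210   129   290   232 33811] [ 0.598  -0.3187] 0.2728 0.2731 dir 171.2
[  0 262  64  35 978] [ 0.241  -0.2916] 0.0845 0.0261 dir 21.88
[ 476  322   84   92 3982] [ 0.7873 -0.4979] 0.0967 0.1477 dir 97.77
```

View pics/w6.png

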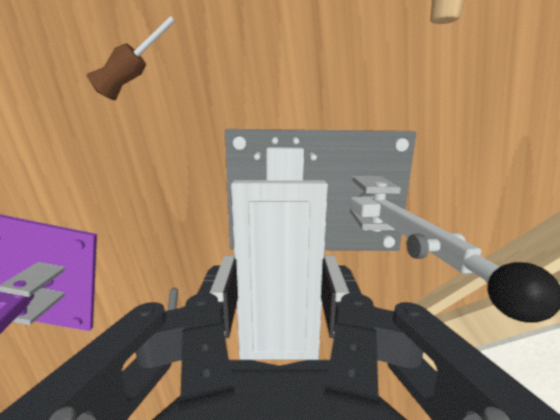

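The blank is held level and centred (column 280). The jig's plate corners are at about (226,130), (415,132), (408,250), (229,249), and four pins show at (258,156), (313,156), (275,141), (296,141). I refine the jig pose with these.

```bash
python3 - <<'E'
from fit import *
im,K,T,_=cam("wrist");s=manip.read_state();print(s["position"])
g=cv2.cvtColor(im,cv2.COLOR_BGR2GRAY)
hs=cv2.cvtColor(im,cv2.COLOR_BGR2HSV)
pins=[]
for u in [(258,156),(313,156),(275,141),(296,141)]:
    x,y=u;p=g[y-6:y+7,x-6:x+7].astype(float);w=np.clip(p-120,0,None);yy,xx=np.mgrid[-6:7,-6:7]
    pins.append((x+(w*xx).sum()/w.sum(),y+(w*yy).sum()/w.sum()))
print(np.round(pins,1))
c=np.array([(226,130),(415,132),(408,250),(229,249)],np.float32).reshape(-1,1,2)
c=cv2.cornerSubPix(g,c,(4,4),(-1,-1),(3,30,.01)).reshape(-1,2);print(c)
M=[(-.06,.065,.008),(.13,.065,.008),(.13,-.065,.008),(-.06,-.065,.008)]
P=[(-.027,.04,.026),(.027,.04,.026),(-.01,.055,.026),(.01,.055,.026)]
for o in([(K,T,M,c),(K,T,P,pins)],[(K,T,M,c)],[(K,T,P,pins)]):
    p,e=fit(o,[.53,-.233,-.14]);print(p,np.degrees(p[2]),e)
# held blank: top face corners z known roughly: TCP z + offset
print(proj(K,T,[s["position"]+[0,0,.019]]))
# plate top corners of held blank (z = tcp+ .008+.0014)
zb=s["position"][2]+.0094
q=np.array([(233,182),(327,182)],np.float32)
print([ray(K,T,u,zb).round(4) for u in q])
b=np.array([ray(K,T,u,zb+.003)[:2] for u in [(249,201),(310,201)]]);print("panel corners",b.round(4))
E
```

```text
[ 0.52795903 -0.23195339  0.16967797]
[[257.2 158.6]
 [313.  158.7]
 [274.7 143.3]
 [295.8 143.4]]
[[224.56216 131.80803]
 [415.36954 134.7614 ]
 [405.3284  251.15451]
 [229.      249.     ]]
[ 0.5324538  -0.23511701 -0.14687169] -8.415128187910403 1.7448093897420176
[ 0.53226714 -0.23561476 -0.14767637] -8.461232823520092 2.4682723106335183
[ 0.53267385 -0.23504007 -0.14313709] -8.201151010042903 0.37054231890873257
[[279.8626156  286.06863117]]
[array([ 0.5136, -0.1816,  0.1791]), array([ 0.5558, -0.1876,  0.1791])]
panel corners [[ 0.5197 -0.1907]
 [ 0.547  -0.1945]]
```

```bash
python3 -m creep '{"translation":[[0.13,-0.03,0],[0,0,-0.5],[0,0,-0.8],[0,0,-0.8],[0,0,-0.7],[0,0,-0.4],[0,0,-0.24],[0,0,0],[0,0,0],[0,0,0]],"roll":[-0.02,0,0,0,0,0,0,0,0,0],"jaw":[0.3,0.3,0.3,0.3,0.3,0.3,0.3,0.3,0.3,0.3]}' 60
python3 seg.py w7 .02
```

```text
t: 16.55
position: [0.5354, -0.2335, 0.0336]
tcp_rot: [0.001, 0.755, 0.656, 0.001]
force: [0.1, 0.6, -3.7]
grip_width: 0.0423
grip_force: 62.2
[ 0.53496284 -0.23317154  0.0331252 ] [4.59956472e-04 7.54518111e-01 6.56278939e-01 4.02290180e-04] 16.7
[  169   148   391   264 55968] [ 0.5825 -0.2659] 0.1752 0.2025 dir 171.15
```

View pics/w7.png

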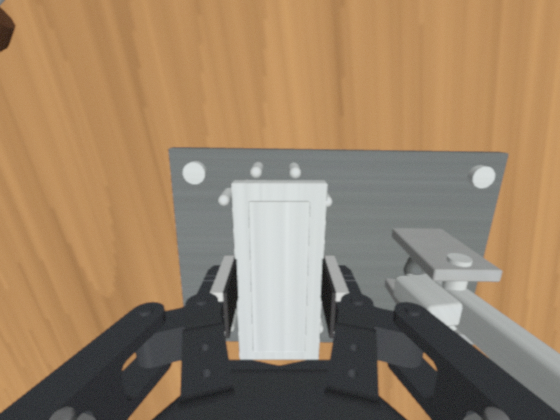

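The blank hovers over the nest; the end pins are at (257,168) and (295,168), the side pins at (225,197) and (327,199), and the blank's end edge is at row 182 from 233 to 327. I compute the remaining offset.

```bash
python3 - <<'E'
from fit import *
im,K,T,_=cam("wrist");s=manip.read_state();t=s["position"];print(t)
g=cv2.cvtColor(im,cv2.COLOR_BGR2GRAY)
for r in range(160,180,3): print(r,"".join("%4d"%v for v in g[r,248:306:2]))
a=np.radians(-8.3);R=np.array([[np.cos(a),-np.sin(a)],[np.sin(a),np.cos(a)]])
zb=t[2]+.0094
e=np.mean([ray(K,T,u,zb)[:2] for u in [(233,182),(327,182)]],axis=0); print("blank c",e-R@[0,.05])
pn=[(257,166),(295,166)]
w=np.array([ray(K,T,u,.0265)[:2] for u in pn]);print("pins",w,"nest c",w.mean(0)-R@[0,.055],np.hypot(*(w[1]-w[0])))
w=ray(K,T,(224,199),.0265)[:2];print("nest from left pin",w-R@[-.027,.04])
# plate corners at z .008
c=np.array([(170,148),(506,153)],float);w=np.array([ray(K,T,u,.008)[:2] for u in c]);print("plate",w[0]-R@[-.06,.065],w[1]-R@[.13,.065])
E
```

```text
[ 0.5348019  -0.23314775  0.03293863]
160  124 122 120 123 124 125 124 122 124 120 125 123 123 122 123 123 125 123 123 124 127 123 124 126 124 125 124 125 125
163  123 122 125 139 166 174 171 143 127 123 125 122 122 124 126 125 124 125 123 126 123 138 161 169 157 130 126 123 123
166  123 123 139 172 182 181 173 154 127 124 124 126 124 124 123 122 124 125 124 122 125 151 166 173 179 160 126 124 126
169  124 134 188 214 219 214 191 143 127 125 128 127 124 127 125 124 127 122 125 127 122 147 192 212 215 207 162 126 125
172  124 157 200 218 220 218 198 144 125 124 125 125 126 123 125 124 127 126 125 124 128 168 207 220 222 218 186 130 127
175  123 130 169 198 204 195 165 128 124 126 125 125 125 122 123 123 126 123 125 128 124 146 186 207 209 198 163 126 127
178  123 124 128 135 139 131 126 126 125 128 124 124 127 126 124 125 128 127 123 126 127 124 133 148 152 138 126 125 126
blank c [ 0.53499988 -0.23312819]
pins [[ 0.53158635 -0.17734148]
 [ 0.55035279 -0.17997418]] nest c [ 0.53302998 -0.23308175] 0.018950206444845807
nest from left pin [ 0.53293794 -0.23526936]
plate [ 0.53403141 -0.23656729] [ 0.52959941 -0.23762562]
```

```bash
python3 -m creep '{"translation":[[-0.05,-0.06,0],[0,0,0],[0,0,-0.08],[0,0,-0.08],[0,0,-0.08],[0,0,-0.06],[0,0,-0.03],[0,0,0],[0,0,0],[0,0,0]],"roll":[0,0,0,0,0,0,0,0,0,0],"jaw":[0.3,0.3,0.3,0.3,0.3,0.3,0.3,0.3,0.3,0.3]}' 60
```

```text
t: 18.0
position: [0.5326, -0.2355, 0.0194]
tcp_rot: [0.0, 0.755, 0.656, 0.0]
force: [0.1, 0.3, -3.6]
grip_width: 0.0421
grip_force: 62.3
```

```bash
python3 -m creep '{"translation":[[0,0,-0.02],[0,0,-0.02],[0,0,0],[0,0,0],[0,0,0],[0,0,0],[0,0,0],[0,0,0],[0,0,0],[0,0,0]],"roll":[0,0,0,0,0,0,0,0,0,0],"jaw":[0.3,0.3,0.3,0.3,0.3,0.3,0.3,0.3,0.3,0.3]}' 60
```

```text
t: 19.25
position: [0.5327, -0.2356, 0.0186]
tcp_rot: [-0.0, 0.755, 0.656, 0.0]
force: [-2.8, 0.9, 5.3]
grip_width: 0.0419
grip_force: 63.1
```

```bash
python3 -m creep '{"translation":[[0,0,0],[0,0,0],[0,0,0],[0,0,0],[0,0,0],[0,0,0.5],[0,0,0.9],[0,0,1],[0,0,1],[0,0,1]],"roll":[0,0,0,0,0,0,0,0,0,0],"jaw":[0.56,0.6,0.7,0.75,0.75,0.75,0.75,0.75,0.75,0.75]}' 60
python3 - <<'E'
from h import *
for k in range(3):im,K,T,_=cam("wrist")
cv2.imwrite("pics/w8.png",im);s=manip.read_state();print(s["q"].round(2),s["position"])
E
```

```text
t: 20.5
position: [0.5325, -0.2358, 0.1964]
tcp_rot: [0.001, 0.755, 0.656, 0.001]
force: [1.1, 0.7, 0.2]
grip_width: 0.0639
grip_force: 0.0
[-0.22  0.34  0.68  1.82 -0.25  1.06  0.42] [ 0.53453815 -0.23683065  0.19784449]
```

View pics/w8.png

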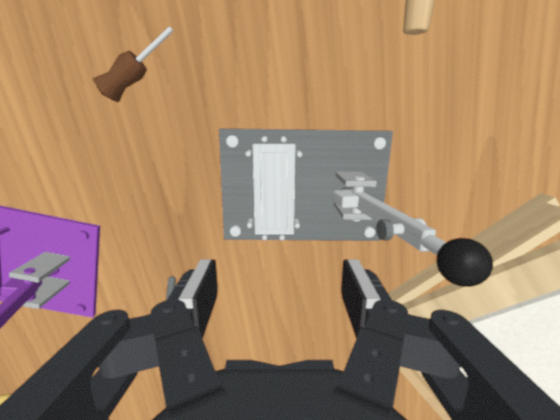

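The blank is seated between all eight pins (pixel (274,188)), with the clamp open and its knob at about (465,262). I localise the knob and refine the jig numerically.

```bash
python3 - <<'E'
from fit import *
im,K,T,_=cam("wrist");s=manip.read_state();print(s["position"],s["t"])
g=cv2.cvtColor(im,cv2.COLOR_BGR2GRAY)
m=(g<60).astype(np.uint8);m[:225]=0;m[300:]=0;m[:,:425]=0
n,l,st,ce=cv2.connectedComponentsWithStats(m)
i=1+np.argmax(st[1:,4]);print(st[i],ce[i])
u=(st[i,0]+st[i,2]/2-.5,st[i,1]+st[i,3]/2-.5)
print("knob",u,ray(K,T,u,.19))
pins=[]
px=[(264,140),(284,140),(248,154),(300,154),(248,224),(300,224),(264,238),(283,238)]
for x,y in px:
    p=g[y-4:y+5,x-4:x+5].astype(float);w=np.clip(p-140,0,None);yy,xx=np.mgrid[-4:5,-4:5];pins.append((x+(w*xx).sum()/w.sum(),y+(w*yy).sum()/w.sum()))
P=[(-.01,.055,.026),(.01,.055,.026),(-.027,.04,.026),(.027,.04,.026),(-.027,-.04,.026),(.027,-.04,.026),(-.01,-.055,.026),(.01,-.055,.026)]
p,e=fit([(K,T,P,pins)],[.533,-.235,-.145]);print(p,np.degrees(p[2]),e)
c,sn=np.cos(p[2]),np.sin(p[2]);print("knob from jig",p[0]+c*.1093,p[1]+sn*.1093)
E
```

```text
[ 0.53314671 -0.23588841  0.19565997] 20.7
[ 442  242   57   48 1955] [469.45421995 265.89002558]
knob (np.float64(470.0), np.float64(265.5)) [ 0.6406544  -0.25324236  0.19      ]
[ 0.53163876 -0.2348097  -0.15634991] -8.958189807096831 0.9560405078478964
knob from jig 0.6396055464270602 -0.25182920801180575
```

```bash
python3 -m creep '{"translation":[[0,0,0.7],[0,0,0.5],[0,0,0],[0,0,0],[0.4,-0.06,0],[0.6,-0.1,0],[0.6,-0.1,0],[0.6,-0.1,0],[0.4,-0.06,0],[0.08,0,0]],"roll":[1,1,1,1,1,1,1,1,1,0],"jaw":[0.75,0.75,0.75,0.75,0.75,0.75,0.75,0.75,0.75,0.75]}' 40
python3 - <<'E'
from h import *
for k in range(4):im,K,T,_=cam("wrist")
s=manip.read_state();print(s["position"],s["tcp_rot"],s["q"].round(2))
cv2.imwrite("pics/w9.png",im);g=cv2.cvtColor(im,cv2.COLOR_BGR2GRAY)
u=proj(K,T,[[.640,-.252,.19]])[0];print("expect",u)
print([(np.round(d["box"]).tolist(),round(d["score"],2)) for d in manip.spot_in("wrist","clamp_knob")])
E
```

```text
t: 21.95
position: [0.6393, -0.2517, 0.2396]
tcp_rot: [-0.002, 0.07, 0.998, 0.0]
force: [0.5, 0.4, -0.5]
grip_width: 0.0641
grip_force: 0.0
[ 0.63857275 -0.25223235  0.24099811] [-9.44906922e-04  7.06245067e-02  9.97502515e-01  1.33885209e-04] [ 0.02  0.47  0.41  1.5  -0.19  1.21  1.88]
expect [278.26587098 235.99687492]
[([275.0, 200.0, 40.0, 109.0], 0.92), ([477.0, 207.0, 165.0, 26.0], 0.68)]
```

```bash
python3 -m creep '{"translation":[[0.02,0,-0.4],[0,0,-0.6],[0,0,-0.5],[0,0,-0.22],[0,0,0],[0,0,0],[0,0,0],[0,0,0],[0,0,0],[0,0,0]],"roll":[0,0,0,0,0,0,0,0,0,0],"jaw":[0.7,0.7,0.7,0.7,0.6,0,0,0,0,0]}' 25
```

```text
t: 23.45
position: [0.641, -0.2544, 0.1743]
tcp_rot: [0.001, 0.07, 0.998, -0.001]
force: [-0.4, -5.1, 3.7]
grip_width: 0.0262
grip_force: 24.8
```

```bash
python3 - <<'E'
import numpy as np
a=np.radians(-8.5);ph=np.radians(np.arange(-10,91,5));x=-140*np.sin(ph);z=140*np.cos(ph)
d=np.diff(np.c_[x*np.cos(a),x*np.sin(a),z],axis=0)/40
print(d.round(2).tolist())
E
```

```text
[[-0.3, 0.04, 0.04], [-0.3, 0.05, 0.01], [-0.3, 0.05, -0.01], [-0.3, 0.04, -0.04], [-0.29, 0.04, -0.07], [-0.29, 0.04, -0.09], [-0.28, 0.04, -0.12], [-0.27, 0.04, -0.14], [-0.25, 0.04, -0.16], [-0.24, 0.04, -0.19], [-0.22, 0.03, -0.21], [-0.2, 0.03, -0.23], [-0.18, 0.03, -0.24], [-0.16, 0.02, -0.26], [-0.14, 0.02, -0.27], [-0.12, 0.02, -0.28], [-0.09, 0.01, -0.29], [-0.07, 0.01, -0.3], [-0.04, 0.01, -0.3], [-0.01, 0.0, -0.31]]
```

```bash
python3 -m creep '{"translation":[[-0.3,0.04,0.04],[-0.3,0.05,0.01],[-0.3,0.05,-0.01],[-0.3,0.04,-0.04],[-0.29,0.04,-0.07],[-0.29,0.04,-0.09],[-0.28,0.04,-0.12],[-0.27,0.04,-0.14],[-0.25,0.04,-0.16],[-0.24,0.04,-0.19]],"roll":[0,0,0,0,0,0,0,0,0,0],"jaw":[0,0,0,0,0,0,0,0,0,0]}' 25
```

```text
t: 24.7
position: [0.5301, -0.2373, 0.1456]
tcp_rot: [0.003, 0.07, 0.998, -0.001]
force: [-1.7, -3.9, 11.9]
grip_width: 0.0263
grip_force: 27.5
```

```bash
python3 -m creep '{"translation":[[-0.22,0.03,-0.21],[-0.2,0.03,-0.23],[-0.18,0.03,-0.24],[-0.16,0.02,-0.26],[-0.14,0.02,-0.27],[-0.12,0.02,-0.28],[-0.09,0.01,-0.29],[-0.07,0.01,-0.3],[-0.04,0.01,-0.3],[-0.01,0,-0.3]],"roll":[0,0,0,0,0,0,0,0,0,0],"jaw":[0,0,0,0,0,0,0,0,0,0]}' 25
```

```text
t: 25.95
position: [0.4751, -0.2287, 0.0328]
tcp_rot: [-0.003, 0.07, 0.998, -0.0]
force: [-1.0, -6.2, -5.6]
grip_width: 0.0262
grip_force: 27.5
```

```bash
python3 -m creep '{"translation":[[0,0,-0.02],[0,0,0],[0,0,0],[0,0,0],[0,0,0],[0,0,0],[0,0,0],[0,0,0],[0,0,0],[0,0,0]],"roll":[0,0,0,0,0,0,0,0,0,0],"jaw":[0,0,0.5,0.5,0.5,0.5,0.5,0.5,0.5,0.5]}' 25
python3 -m creep '{"translation":[[0,0,0],[0,0,0],[0,0,0],[0,0,0],[0,0,0],[0,0,0],[0,0,0],[0,0,0],[0,0,0],[0,0,0]],"roll":[0,0,0,0,0,0,0,0,0,0],"jaw":[0.5,0.5,0.5,0.5,0.5,0.5,0.5,0.5,0.5,0.5]}' 25
python3 - <<'E'
from h import *
for n in("scene","side"):
    im,K,T,_=cam(n);cv2.imwrite(f"pics/{n}9.png",im)
    print([(np.round(d["box"]).tolist(),round(d["score"],2)) for d in manip.spot_in(n,"clamp_knob")],proj(K,T,[[.478,-.2265,.052]]).round(1))
E
```

```text
t: 27.2
position: [0.4785, -0.2283, 0.0341]
tcp_rot: [-0.0, 0.07, 0.998, -0.0]
force: [-0.9, 0.3, -0.3]
grip_width: 0.0429
grip_force: 0.0
t: 28.45
position: [0.4785, -0.2283, 0.0341]
tcp_rot: [0.0, 0.07, 0.998, -0.0]
force: [-0.2, -1.2, 0.5]
grip_width: 0.0429
grip_force: 0.0
[([220.0, 135.0, 22.0, 47.0], 0.85), ([174.0, 212.0, 54.0, 36.0], 0.6)] [[196.6 197.2]]
[([354.0, 131.0, 13.0, 52.0], 0.81), ([256.0, 163.0, 58.0, 14.0], 0.5), ([261.0, 172.0, 17.0, 13.0], 0.41)] [[277.9 163.5]]
```

The clamp lies level over the nest (scene box centred at (174,212), 54 wide) and was left spring-loaded with the fingers off for over 1.5 s. I re-grip the knob and swing it back.

```bash
python3 -m creep '{"translation":[[0,0,0],[0,0,0],[0,0,0],[0,0,0],[0,0,0],[0.01,0,0.3],[0.04,-0.01,0.3],[0.07,-0.01,0.3],[0.09,-0.01,0.29],[0.12,-0.02,0.28]],"roll":[0,0,0,0,0,0,0,0,0,0],"jaw":[0,0,0,0,0,0,0,0,0,0]}' 35
python3 -m creep '{"translation":[[0.14,-0.02,0.27],[0.16,-0.02,0.26],[0.18,-0.03,0.24],[0.2,-0.03,0.23],[0.22,-0.03,0.21],[0.24,-0.04,0.19],[0.25,-0.04,0.16],[0.27,-0.04,0.14],[0.28,-0.04,0.12],[0.29,-0.04,0.09]],"roll":[0,0,0,0,0,0,0,0,0,0],"jaw":[0,0,0,0,0,0,0,0,0,0]}' 35
python3 -m creep '{"translation":[[0.29,-0.04,0.07],[0.3,-0.04,0.04],[0.3,-0.05,0.01],[0.3,-0.05,-0.01],[0.3,-0.04,-0.04],[0,0,0],[0,0,0],[0,0,0],[0,0,0],[0,0,0]],"roll":[0,0,0,0,0,0,0,0,0,0],"jaw":[0,0,0,0,0,0,0,0,0,0]}' 35
```

```text
t: 29.9
position: [0.4891, -0.2308, 0.0914]
tcp_rot: [-0.002, 0.07, 0.998, -0.0]
force: [-0.2, -5.0, -6.3]
grip_width: 0.026
grip_force: 34.8
t: 31.15
position: [0.584, -0.2453, 0.1706]
tcp_rot: [0.003, 0.069, 0.998, -0.002]
force: [2.9, -6.5, -2.7]
grip_width: 0.0233
grip_force: 33.6
t: 32.4
position: [0.6405, -0.2514, 0.1719]
tcp_rot: [-0.0, 0.069, 0.998, 0.001]
force: [3.3, 0.9, 2.3]
grip_width: -0.0003
grip_force: 2.2
```

The fingers slipped off the knob near the end of the swing. I check the clamp from its detected boxes against the open pose, before moving.

```bash
python3 - <<'E'
from h import *
j=np.array([.5322,-.2352]);a=np.radians(-8.5);ex=np.array([np.cos(a),np.sin(a)])
def kn(ph,r=.140): 
    q=j+ex*(.085-r*np.sin(ph)); return [*q,.052+r*np.cos(ph)]
s=manip.read_state();print(s["position"],s["force"])
for n in("scene","side","wrist"):
    im,K,T,_=cam(n);hs=cv2.cvtColor(im,cv2.COLOR_BGR2GRAY)
    print(n,[(np.round(d["box"]).tolist(),round(d["score"],2)) for d in manip.spot_in(n,"clamp_knob")][:3])
    for d in(-10,0,10,20,40): print("  ",d,proj(K,T,[kn(np.radians(d)),s["position"]]).round(0).tolist())
    if n!="wrist":
        r=cv2.imread(f"pics/{n}0.png");u=proj(K,T,[kn(np.radians(-10))])[0].astype(int)
        df=cv2.absdiff(r,im).max(2);w=df[u[1]-9:u[1]+10,u[0]-9:u[0]+10];print("  now gray at knob",hs[u[1]-3:u[1]+4,u[0]-3:u[0]+4].mean(),"diff",w.mean())
E
```

```text
[ 0.6404615  -0.25142219  0.17190372] [3.25878619 0.89386244 2.29270618]
scene [([152.0, 197.0, 19.0, 51.0], 0.73), ([221.0, 135.0, 27.0, 48.0], 0.61), ([182.0, 218.0, 28.0, 23.0], 0.56)]
   -10 [[134.0, 180.0], [135.0, 187.0]]
   0 [[143.0, 175.0], [135.0, 187.0]]
   10 [[152.0, 172.0], [135.0, 187.0]]
   20 [[160.0, 170.0], [135.0, 187.0]]
   40 [[176.0, 171.0], [135.0, 187.0]]
  now gray at knob 88.20408163265306 diff 52.37119113573407
side [([233.0, 138.0, 20.0, 53.0], 0.75), ([354.0, 129.0, 13.0, 52.0], 0.65), ([174.0, 240.0, 61.0, 80.0], 0.64)]
   -10 [[219.0, 116.0], [220.0, 122.0]]
   0 [[228.0, 116.0], [220.0, 122.0]]
   10 [[236.0, 118.0], [220.0, 122.0]]
   20 [[245.0, 121.0], [220.0, 122.0]]
   40 [[260.0, 130.0], [220.0, 122.0]]
  now gray at knob 54.16326530612245 diff 44.88642659279778
wrist [([274.0, 213.0, 62.0, 119.0], 0.8)]
   -10 [[278.0, 288.0], [278.0, 270.0]]
   0 [[278.0, 242.0], [278.0, 270.0]]
   10 [[279.0, 188.0], [278.0, 270.0]]
   20 [[279.0, 130.0], [278.0, 270.0]]
   40 [[280.0, 32.0], [278.0, 270.0]]
```

The knob slipped to the robot side of the shut fingers and the spring now presses it against them (tool force +3 N in x), with the arm about 10° short of fully open. I ease the fingers back in +x to let the spring finish opening, then lift off.

```bash
python3 -m creep '{"translation":[[0.15,-0.02,0],[0.15,-0.02,0],[0.15,-0.02,0],[0.15,-0.02,0],[0.15,-0.02,0],[0.15,-0.02,0],[0,0,0],[0,0,0.6],[0,0,0.9],[0,0,0.9]],"roll":[0,0,0,0,0,0,0,0,0,0],"jaw":[0,0,0,0,0,0,0,0,0,0]}'
python3 -m creep '{"translation":[[0,0,0.5],[0,0,0],[-0.5,0.5,0],[-0.9,0.8,0],[-0.9,0.8,0],[-0.9,0.8,0],[-0.5,0.5,0],[0,0,0],[0,0,0],[0,0,0]],"roll":[0,0,0,0,0,0,0,0,0,0],"jaw":[0,0,0,0,0,0,0,0,0,0]}'
python3 - <<'E'
from fit import *
j=np.array([.5322,-.2352]);a=np.radians(-8.5);ex=np.array([np.cos(a),np.sin(a)])
s=manip.read_state();print(s["position"],s["force"])
for n in("scene","side"):
    im,K,T,_=cam(n);g=cv2.cvtColor(im,cv2.COLOR_BGR2GRAY)
    print(n,[(np.round(d["box"]).tolist(),round(d["score"],2)) for d in manip.spot_in(n,"clamp_knob")][:3])
    r=cv2.imread(f"pics/{n}0.png");q=j+ex*.1093
    u=proj(K,T,[[*q,.19]])[0].astype(int);v=proj(K,T,[[*j,.031]])[0].astype(int)
    df=cv2.absdiff(r,im).max(2);print("knob diff",df[u[1]-9:u[1]+10,u[0]-9:u[0]+10].mean(),"knob gray",g[u[1]-3:u[1]+4,u[0]-3:u[0]+4].mean(),"nest",v)
    m=(df>40).astype(np.uint8);N,l,st,ce=cv2.connectedComponentsWithStats(m);print([ (t[:5].tolist()) for t in st[1:] if t[4]>25])
E
```

```text
t: 33.95
position: [0.6757, -0.2572, 0.2689]
tcp_rot: [-0.001, 0.07, 0.998, 0.0]
force: [0.5, -0.5, 0.3]
grip_width: 0.0001
grip_force: 0.0
t: 35.2
position: [0.5288, -0.1223, 0.2875]
tcp_rot: [-0.0, 0.07, 0.998, -0.0]
force: [-0.3, 0.2, 0.4]
grip_width: 0.0
grip_force: 0.0
[ 0.52883141 -0.12226005  0.28754833] [-0.28838159  0.19850251  0.35399139]
scene [([145.0, 198.0, 36.0, 51.0], 0.72), ([224.0, 137.0, 19.0, 46.0], 0.51), ([222.0, 310.0, 99.0, 83.0], 0.41)]
knob diff 2.7977839335180055 knob gray 50.816326530612244 nest [181 212]
[[170, 0, 35, 7, 153], [333, 0, 27, 102, 686], [349, 0, 20, 40, 434], [380, 0, 26, 24, 172], [174, 6, 37, 44, 781], [365, 11, 7, 15, 56], [363, 26, 7, 12, 35], [358, 52, 21, 19, 172], [176, 55, 48, 85, 2404], [375, 57, 9, 39, 129], [354, 66, 7, 13, 32], [364, 88, 6, 7, 30], [174, 203, 26, 16, 80], [328, 284, 35, 36, 497]]
side [([355.0, 129.0, 15.0, 50.0], 0.88), ([228.0, 139.0, 27.0, 51.0], 0.63), ([314.0, 148.0, 16.0, 15.0], 0.24)]
knob diff 1.2243767313019391 knob gray 35.89795918367347 nest [259 166]
[[230, 0, 40, 115, 2937], [491, 0, 16, 44, 175], [504, 69, 22, 23, 107], [534, 88, 22, 8, 85], [477, 100, 11, 46, 185], [469, 118, 8, 13, 57], [455, 126, 16, 44, 301], [530, 129, 6, 14, 49], [487, 136, 38, 17, 259], [522, 145, 12, 22, 153], [250, 156, 11, 22, 47], [486, 174, 22, 9, 148], [483, 244, 77, 176, 5395], [202, 292, 25, 47, 357]]
```

The clamp is back at its starting picture, and nothing else on the bench has changed. One numeric check of the blank in the nest before handing in.

```bash
python3 - <<'E'
from h import *
im,K,T,_=cam("wrist")
print(proj(K,T,[[.5322,-.2352,.028]]))
hsv=cv2.cvtColor(im,cv2.COLOR_BGR2HSV);m=((hsv[...,1]<50)&(hsv[...,2]>165)).astype(np.uint8)
n,l,st,_=cv2.connectedComponentsWithStats(m)
for i in range(1,n):
    if st[i,4]>500:
        ys,xs=np.where(l==i);bx=cv2.boxPoints(cv2.minAreaRect(np.c_[xs,ys].astype(np.float32)))
        w=np.array([ray(K,T,q,.028)[:2] for q in bx]);e1,e2=w[1]-w[0],w[2]-w[1];L=max(e1,e2,key=lambda e:np.hypot(*e))
        print(st[i],w.mean(0).round(4),np.hypot(*e1).round(4),np.hypot(*e2).round(4),np.degrees(np.arctan2(L[1],L[0]))%180)
E
```

```text
[[197.45371704 190.32069683]]
[439  44  25  28 541] [0.4135 0.1062] 0.029 0.0291 44.46462210562543
[ 155  175   85   36 2446] [ 0.5356 -0.2366] 0.1142 0.0499 81.96910993828055
[173 240  40  74 562] [ 0.6664 -0.2724] 0.1306 0.048 160.90315153786722
[452 258  29  51 771] [0.7326 0.1392] 0.0883 0.0263 169.7123358679072
[505 263  36  32 880] [0.7364 0.2239] 0.0523 0.0551 6.775382997636404
[   0  306  115  114 5504] [ 0.7957 -0.5613] 0.2671 0.0896 118.10033783914616
```

The blank, merged with its pins in the segmentation, is centred within about 3 mm and square at 82°. I hand in.

```bash
python3 -c "
from cell import manip
print(manip.job_done())"
```

```text
the job is handed in; nothing more can be done
None
```

I handed the job in at about 35 s of the 72 s allowed, with no verdict shown: the blank lies panel up in the nest, the clamp was shut on it with the fingers off for over 1.5 s and is fully open again (the spring opened the last few degrees after the knob slipped from the fingers), and nothing else on the bench moved.

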